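# Lower the chipper lever past its ratchet

### The job

The lever of the potato chipper is held up by its ratchet. Press the pad of the pawl down as far as it goes, so that the hook comes off the teeth and stays off, and then, without lifting the lever at any time, push it by its crossbar all the way down to its stop and leave it there. Leave the other things on the table where they are.

Things in the scene. Friction and masses are not known exactly. Their poses are not given: they have to be found in the camera images.
- chipper: bench potato chipper, a bare-metal stand bolted down on a 290 x 120 x 10 mm base plate; origin on the table under the plate (plate runs from x = -155 to +135 mm), z up. Its lever points to its own -x, its pawl pad to its own +x. Lever hinge axis lies along y at (10, 0, 100) mm, the pawl's pin along y at (105, 0, 146) mm. Two metal cheeks and posts (y within 30 mm either side, top 156 mm) carry them; a square cutting frame on four legs stands under the lever, top 63 mm
- lever (a joint): angle of the lever, rad: 0 at its upper stop, where it rises 0.72 rad (41 degrees) above level towards the chipper's -x; grows as it is pushed down; 0.72 is the lower stop, lever level, white pusher block on the cutting frame. It starts at 0.04 to 0.09; with the hook in the teeth it goes no lower than about 0.11. A stiff hinge: the lever stays where it is left and needs 4 to 8 N at the crossbar; below about 0.02 it counts as lifted
- lever_grip (a point): centre of the lever's crossbar, a black rubber-covered bar 28 mm thick and 116 mm long lying along the chipper's y at the end of the lever, 185 mm from the lever's hinge axis: about 215 mm above the table when up, 100 mm when down. Nothing stands above it; push on its top
- pawl (a joint): angle of the pawl, rad: 0 with its hook in the teeth, 0.38 at its stop with the hook well clear; grows as the pad is pressed down. Starts at 0 to 0.03. The hook is off the teeth from about 0.15. A stiff pin: the pawl stays where it is left; about 3 N on the pad moves it
- pawl_pad (a point): middle of the top of the pawl's ribbed steel thumb pad (34 mm along the chipper's x, 40 mm along y, 6 mm thick), 60 mm behind (chipper's +x) and 30 mm above the pawl's pin: about 176 mm above the table when the hook is in, about 152 mm when pressed to the stop. Press on its top, downwards
- potato_1: reddish potato, 56 x 78 x 48 mm, bystander, loose beside the chipper; origin at its underside
- potato_2: brown potato, 48 x 69 x 39 mm, bystander, loose beside the chipper; origin at its underside
- onion: onion, 83 mm across, 94 mm high, bystander, loose beside the chipper; origin at its underside
- peeler: dark blue peeler, 170 x 25 x 18 mm, bystander, loose beside the chipper; origin at its underside
- yeast_tub: small white tub, 72 mm across, 71 mm high, bystander; origin at its underside
- spice_b: spice jar with a red cap, 44 mm across, 98 mm high, bystander; origin at its underside

How it is judged:
On the way:
1. the pawl is pressed free while the lever is still up (value of joint pawl above 0.28 rad and value of joint lever below 0.2 rad), for 0.2 s.
At the end, for the whole second after the job is handed in: the lever rests within 0.04 rad of its lower stop, at rest, and the pawl is still pressed free (more than 0.28 of 0.38 rad) (value of joint lever above 0.68 rad and value of joint pawl above 0.28 rad and velocity of joint lever below 0.05 rad/s); the robot touches nothing.
It fails at once if the lever is lifted (below 0.02 rad) (value of joint lever below 0.02 rad).
It fails at once if a bystander (potatoes, onion, peeler, tub, spice jar) is moved or lifted by more than 20 mm (distance of any of potato_1, potato_2, onion, peeler, yeast_tub, spice_b from where it was at the start of the episode above 0.02 m).
It also fails if it takes over 42 s, if anything falls off the work surface, if the arm or the gripper's body presses on something with over 40 N, if the wrist force passes 120 N, or if a joint passes its speed limit or range.

### The arm

A 6-joint arm with a two-finger parallel gripper is mounted at the origin on a cart in front of the work surface, level with it; the furniture and walls round the work are solid. World frame = base frame: x ahead of the robot, y to its left, z up, the work surface at z = 0. Lengths are in m, angles in rad, forces in N, time in s.
With the tool pointing down it reaches from about 0.35 to 0.925 m from the base axis. Payload 6.4 kg.
Tool frame: the origin (TCP) lies midway between the tips of the shut fingers; the grasp point (between the pads) lies 19 mm behind it; z points along the fingers, y is the direction in which the jaws open and shut (so a half turn about z gives the same grasp; the last joint's range is limited). The gripper opens to 85 mm and grips with 20 to 120 N. Pads are 22 mm wide; open, the fingers measure 114 mm over their backs; the gripper's body (76 mm by 85 mm) begins 54 mm behind the grasp point. The pads swing forward as they close: fully open they stand 13 mm farther back than shut.
Start: joints at [-1.358, 0.245, 1.558, -0, 1.339, -0.174], TCP at [0.245, -0.602, 0.231] pointing down, gripper open.
Joint ranges: [-3.13, 3.13], [-1.02, 2.26], [0.13, 2.54], [-0.95, 4.09], [0.21, 2.88], [-2.74, 2.74]. Speed limits (rad/s): [2.57, 2.57, 3.14, 3.14, 3.14, 3.14].

### API

Orientations are given as a unit quaternion [w, x, y, z].
In Python, from station import bot gives the robot as it stands.
- The arm moves only by the tool carry_out, never from a script. Its argument "rows" is a list of rows, each a list of 7 numbers: the shift along the tool's x, y, z in m, then the turn, a rotation vector about the tool's x, y, z in rad, then the opening, from -1 (shut) to 1 (fully open). In form: [[tx, ty, tz, wx, wy, wz, claw], ...]. A call has 1 to 12 rows; each row is the pose to reach, as a shift and turn from the pose measured when the call began, along the tool's axes at that moment; what a row does not reach only later rows make up. A row lasts 1/10 s, in which the tool goes at most 50 mm and 8.59 degrees, less where a joint would pass 70% of its speed; a pose out of reach is approached as far as the arm can. A call with a gripper value outside its range is refused whole. The fingers move at their own pace and stop on an object; "force" is the grip in N (left out, the last holds). Time passes only in rows, so rows that repeat a pose let the fingers close. It gives the time, the measured TCP pose, the force and the opening at its end, in the units of the state.
- bot.get_obs(): the state, without advancing time (a new reading comes with each control period).
- bot.grab_frame(name): name is "scene" or "top"; returns a dict with "frame" (384x512x3 uint8, red, green, blue), "z_map" (384x512 float32, m along the optical axis (not along the pixel's ray), 0 where there is no reading), "mtx" (3x3 intrinsics, pixels), "view" (4x4, takes a point from world to camera coordinates). Camera axes: x right, y up, looking along -z (the intrinsics and any distortion apply to the point x, -y, -z); pixel columns grow to the right and rows downward; lengths in m; the calibration is good to about 2 mm. A picture is of the moment at which its call begins.
- bot.sign_off(): hands the job in, once; it reports no verdict.
The state is a dict: "time_s": time; "joints": joint angles; "qd": joint speeds; "tau": joint torques, N m; "ee_pos": TCP position; "eef_rot": TCP orientation; "force": force on the tool from outside, world axes, zero at the start; "torque": the same for the moment, N m; "width": finger opening in m.
Only numpy, scipy, OpenCV 4.12 (cv2) and the standard library are available. Lean on these libraries where they do the work, as an engineer would, in place of code of your own. Each camera call takes 0.05 s, during which the arm holds its last target.

## Working session

There is one attempt and no reset: what is moved stays moved. The work goes in short steps, Python scripts to look and compute and a tool call to move; the robot and the scene stay as the last step left them, time stands still between calls to the robot, and variables do not carry over. Pictures are saved under pics/ and viewed, and the job is handed in when it is done.

Besides the shell and the picture viewer there is one more tool, called after "Request:" as a command line: name --pt "numbers of a row" for each row, then --argument value for the rest. carry_out: Moves the arm, as the interface text tells. Its arguments: {"type":"object","properties":{"rows":{"type":"array"},"force":{"type":"number"}},"required":["rows"]}

```bash
mkdir -p pics; ls
cat > h.py <<'E'
import numpy as np, cv2, pickle
from station import bot
def snap(n,tag):
    d=bot.grab_frame(n); cv2.imwrite(f'pics/{tag}.png',cv2.resize(d['frame'][:,:,::-1],(768,576),interpolation=cv2.INTER_CUBIC))
    pickle.dump(d,open(f'{tag}.pkl','wb')); return d
def px(d,u,v,z=None):
    if z is None: z=d['z_map'][int(round(v)),int(round(u))]
    K=d['mtx']; p=np.array([(u-K[0,2])/K[0,0]*z,-(v-K[1,2])/K[1,1]*z,-z,1])
    return (np.linalg.inv(d['view'])@p)[:3]
def proj(d,P):
    c=d['view']@np.append(P,1); K=d['mtx']; return K[0,0]*c[0]/-c[2]+K[0,2], K[1,1]*-c[1]/-c[2]+K[1,2]
E
python3 - <<'E'
from h import *
print(bot.get_obs())
for n in('scene','top'):
    d=snap(n,n+'1'); print(d['mtx'],d['view'],(d['z_map']>0).mean())
E
```

```text
pics
{'time_s': 0.0, 'joints': array([-1.35812281e+00,  2.45831902e-01,  1.55902834e+00,  1.85206801e-05,
        1.33868946e+00, -1.74110265e-01]), 'qd': array([ 0.00080245, -0.00030862, -0.00062854,  0.00041166,  0.00078349,
        0.00084182]), 'tau': array([ 1.75309480e-03, -4.29513252e+01, -3.26122892e+01, -2.68244997e-05,
        5.36949126e-03,  1.32485357e-05]), 'ee_pos': array([ 0.245071  , -0.60142432,  0.23016121]), 'eef_rot': array([-9.78515028e-04,  9.81357940e-01,  1.92186460e-01, -9.85809662e-06]), 'force': array([ 0.52873595, -0.37963458, -0.07324902]), 'torque': array([-0.0777553 , -0.04429599,  0.01833874]), 'width': 0.08542189222451592}
[[458.63198322   0.         253.87423119]
 [  0.         458.63198322 186.20037172]
 [  0.           0.           1.        ]] [[-7.47337975e-01 -6.64443760e-01  6.63704057e-04  5.63085630e-01]
 [ 3.44859267e-01 -3.87028783e-01  8.55149582e-01 -2.18683665e-01]
 [-5.67941931e-01  6.39314641e-01  5.18380895e-01 -9.65617405e-01]
 [ 0.00000000e+00  0.00000000e+00  0.00000000e+00  1.00000000e+00]] 0.9959208170572916
[[438.64722949   0.         256.38975034]
 [  0.         438.64722949 190.43952045]
 [  0.           0.           1.        ]] [[-0.00530332 -0.99998475  0.00154073  0.21153131]
 [ 0.98362771 -0.00493902  0.18014474 -0.57398826]
 [-0.18013438  0.00247087  0.98363891 -1.28860397]
 [ 0.          0.          0.          1.        ]] 0.9960072835286459
```

View pics/scene1.png

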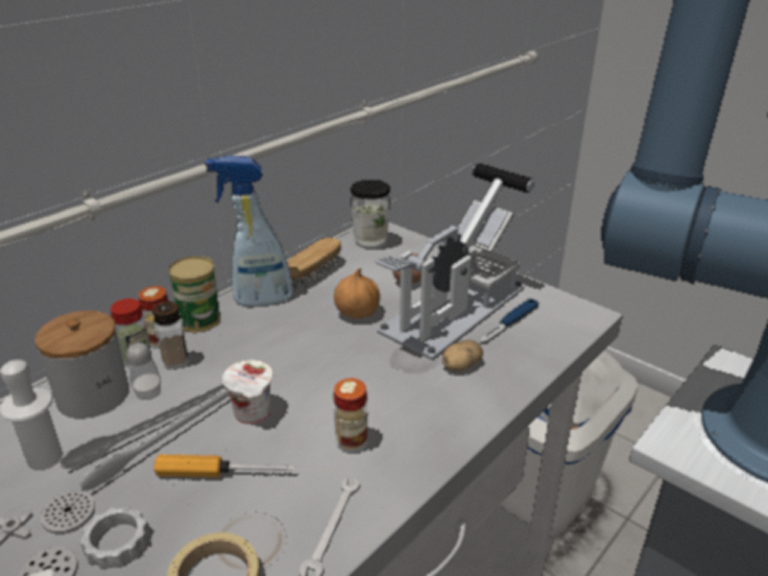

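View pics/top1.png

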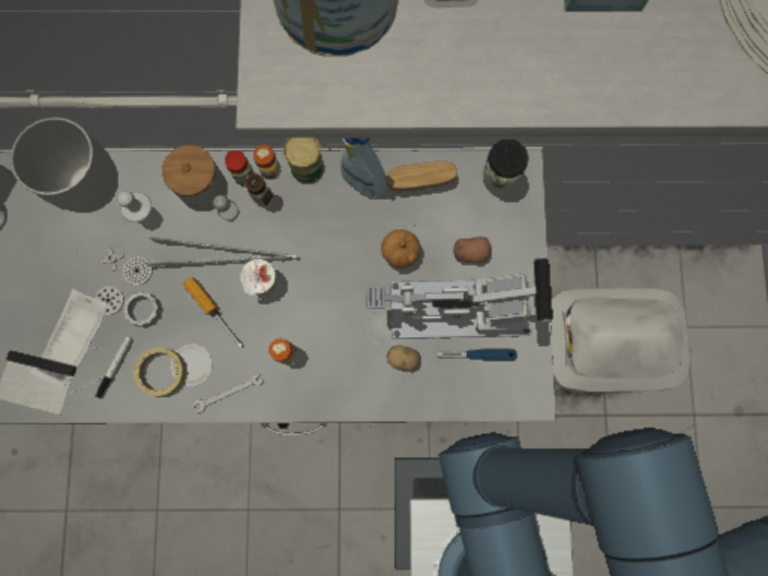

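The scene view shows the pad at about (395,262) and the crossbar at (503,177), both in 768-wide pixels. In the top view the pad is at (376,297) and the crossbar at (542,290). The chipper's +x points roughly along world +y. Next I'll enlarge the crops and measure.

Run:
```python
from h import *
d=pickle.load(open('top1.pkl','rb')); s=pickle.load(open('scene1.pkl','rb'))
c=d['frame'][165:250,235:375,::-1]; cv2.imwrite('pics/ct.png',cv2.resize(c,None,fx=5.5,fy=5.5,interpolation=cv2.INTER_CUBIC))
c=s['frame'][100:245,235:375,::-1]; cv2.imwrite('pics/cs.png',cv2.resize(c,None,fx=4.1,fy=4.1,interpolation=cv2.INTER_CUBIC))
# points clouds
def cloud(d):
    v,u=np.mgrid[0:384,0:512]; z=d['z_map']; K=d['mtx']
    P=np.stack([(u-K[0,2])/K[0,0]*z,-(v-K[1,2])/K[1,1]*z,-z,np.ones_like(z)],-1)
    return (P@np.linalg.inv(d['view']).T)[...,:3],(z>0)
P,m=cloud(d)
for (u,v) in [(250,198),(361,193),(361,180),(361,205),(258,223),(350,223),(258,186),(352,183)]: print(u,v,P[v,u].round(4))
print('table',P[240,300])
P2,_=cloud(s)
for (u,v) in [(263,175),(335,118),(262,173)]: print('s',u,v,P2[v,u].round(4))
# shelf height
print('shelf',P[80,300],P[84,350],P[75,200])
```

```text
250 198 [0.5312 0.2266 0.176 ]
361 193 [ 0.534  -0.067   0.2313]
361 180 [ 0.5695 -0.0693  0.2287]
361 205 [ 0.5024 -0.066   0.2288]
258 223 [ 0.4814  0.2039 -0.005 ]
350 223 [ 0.4783 -0.0824  0.0097]
258 186 [0.5978 0.2033 0.0059]
352 183 [ 0.6063 -0.0954  0.0045]
table [0.42684627 0.07386915 0.00341749]
s 263 175 [0.5255 0.2257 0.1753]
s 335 118 [ 0.526  -0.06    0.2229]
s 262 173 [0.5378 0.2148 0.1712]
shelf [0.61789366 0.14325127 0.7463522 ] [0.61146262 0.06746543 0.74551156] [0.62665467 0.2950488  0.74642876]
```

```bash
sleep 0
```

```text
(no output)
```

View pics/ct.png

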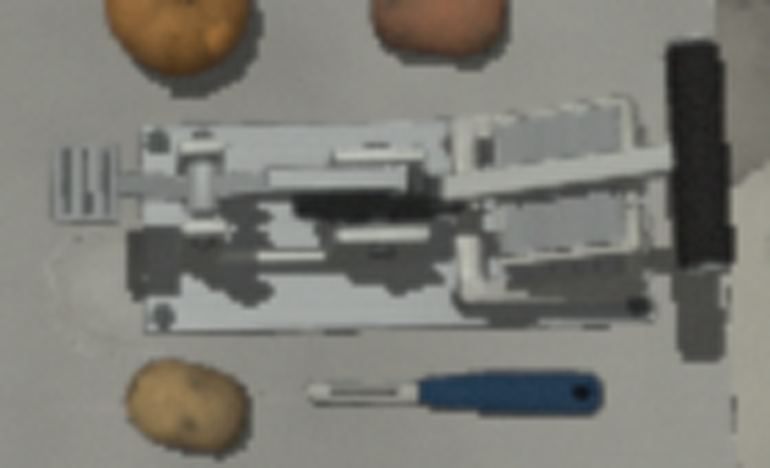

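View pics/cs.png

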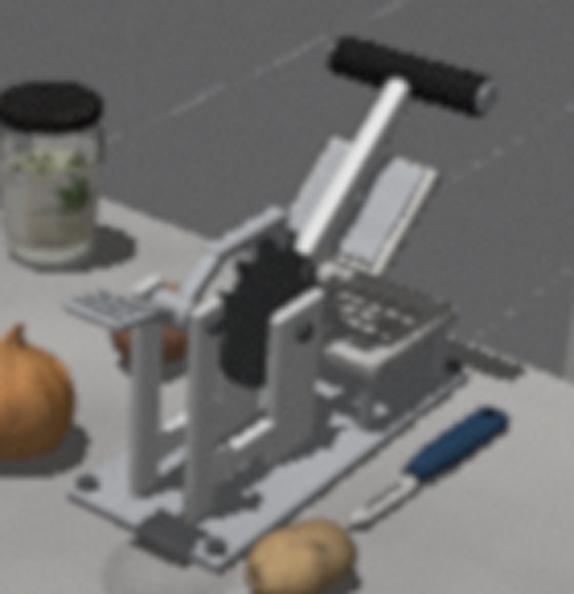

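```bash
cat >> h.py <<'E'
from scipy.spatial.transform import Rotation as Ro
def tool(pts):
    o=bot.get_obs(); q=o['eef_rot']; R=Ro.from_quat([q[1],q[2],q[3],q[0]])
    print(o['time_s'],o['ee_pos'].round(4),R.as_matrix().round(3).tolist(),o['force'].round(2),o['joints'].round(2),o['width'])
    for p in pts: print(p, R.inv().apply(np.array(p)-o['ee_pos']).round(4))
def atz(d,u,v,z):
    a=px(d,u,v,1.); b=px(d,u,v,2.); t=(z-a[2])/(b[2]-a[2]); return a+t*(b-a)
E
python3 - <<'E'
from h import *
d=pickle.load(open('top1.pkl','rb')); s=pickle.load(open('scene1.pkl','rb'))
T=lambda u,v,z:atz(d,u/5.5+235-.4,v/5.5+165-.4,z).round(4)
print('bar ends',T(694,42,.22),T(712,264,.22)); print('pad',T(85,184,.176)); 
print('pad corners',T(53,145,.176),T(118,222,.176))
print('base corners',T(143,124,.01),T(144,330,.01),T(655,322,.01))
S=lambda u,v,z:atz(s,u/4.1+235-.4,v/4.1+100-.4,z).round(4)
print('s bar ends',S(335,55,.215),S(485,93,.215),'pad corners',S(68,302,.176),S(112,327,.176),S(165,303,.176),S(120,285,.176))
tool([(0.40,-0.30,0.29),(0.41,0.10,0.29),(0.531,0.227,0.25),(0.531,0.227,0.20)])
E
```

```text
bar ends [ 0.5926 -0.0719  0.22  ] [ 0.4833 -0.0753  0.22  ]
pad [0.5311 0.2265 0.176 ]
pad corners [0.5511 0.2425 0.176 ] [0.5117 0.21   0.176 ]
base corners [0.5933 0.1951 0.01  ] [0.4747 0.1954 0.01  ] [ 0.4778 -0.0938  0.01  ]
s bar ends [ 0.5924 -0.072   0.215 ] [ 0.4858 -0.0832  0.215 ] pad corners [0.5498 0.2383 0.176 ] [0.514  0.2428 0.176 ] [0.5093 0.2037 0.176 ] [0.541  0.2047 0.176 ]
0.1 [ 0.2451 -0.6015  0.2303] [[0.926, 0.377, -0.0], [0.377, -0.926, 0.002], [0.0, -0.002, -1.0]] [ 0.04 -0.23  0.03] [-1.36  0.25  1.56 -0.    1.34 -0.17] 0.08548469844149502
(0.4, -0.3, 0.29) [ 0.2572 -0.2209 -0.0593]
(0.41, 0.1, 0.29) [ 0.4174 -0.5875 -0.0586]
(0.531, 0.227, 0.25) [ 0.5773 -0.6594 -0.0184]
(0.531, 0.227, 0.2) [ 0.5773 -0.6594  0.0316]
```

Request:
carry_out --pt "0.05 -0.04 -0.03 0 0 0 -1" --pt "0.1 -0.085 -0.06 0 0 0 -1" --pt "0.15 -0.13 -0.06 0 0 0 -1" --pt "0.2 -0.175 -0.06 0 0 0 -1" --pt "0.257 -0.221 -0.06 0 0 0 -1" --pt "0.257 -0.221 -0.06 0 0 0 -1" --pt "0.277 -0.266 -0.06 0 0 0 -1" --pt "0.297 -0.312 -0.06 0 0 0 -1" --pt "0.317 -0.358 -0.06 0 0 0 -1" --pt "0.337 -0.404 -0.06 0 0 0 -1" --pt "0.357 -0.45 -0.06 0 0 0 -1" --pt "0.357 -0.45 -0.06 0 0 0 -1" --force 40

```text
time_s: 1.3
ee_pos: [0.4054, -0.048, 0.2909]
eef_rot: [-0.001, 0.981, 0.192, 0.0]
force: [0.6, -0.1, 0.1]
width: 0.0001
```

Run:
```python
from h import *
tool([(0.41,0.10,0.29),(0.531,0.228,0.25),(0.531,0.228,0.19)])
```

```text
1.3 [ 0.4054 -0.048   0.2909] [[0.926, 0.377, -0.0], [0.377, -0.926, 0.002], [0.0, -0.002, -1.0]] [ 0.57 -0.12  0.12] [-0.4  -0.41  2.07  0.    1.49  0.79] 0.00014414075183002338
(0.41, 0.1, 0.29) [ 0.0601 -0.1353  0.0012]
(0.531, 0.228, 0.25) [ 0.2204 -0.2082  0.0414]
(0.531, 0.228, 0.19) [ 0.2204 -0.2081  0.1014]
```

Request:
carry_out --pt "0.02 -0.045 0 0 0 0 -1" --pt "0.04 -0.09 0 0 0 0 -1" --pt "0.06 -0.135 0 0 0 0 -1" --pt "0.1 -0.155 0.01 0 0 0 -1" --pt "0.14 -0.173 0.02 0 0 0 -1" --pt "0.18 -0.19 0.03 0 0 0 -1" --pt "0.22 -0.208 0.041 0 0 0 -1" --pt "0.22 -0.208 0.06 0 0 0 -1" --pt "0.22 -0.208 0.08 0 0 0 -1" --pt "0.22 -0.208 0.1 0 0 0 -1" --pt "0.22 -0.208 0.1 0 0 0 -1"

```text
time_s: 2.4
ee_pos: [0.5283, 0.2274, 0.1875]
eef_rot: [-0.001, 0.981, 0.192, -0.004]
force: [0.3, -0.4, 0.4]
width: -0.0002
```

Run:
```python
from h import *
s=snap('scene','s2'); cv2.imwrite('pics/s2c.png',cv2.resize(s['frame'][60:260,225:395,::-1],None,fx=3,fy=3,interpolation=cv2.INTER_CUBIC))
tool([(0.531,0.228,0.178)])
```

```text
2.45 [0.5295 0.2276 0.1896] [[0.926, 0.377, -0.004], [0.377, -0.926, 0.001], [-0.004, -0.003, -1.0]] [ 0.52  0.71 -0.04] [0.21 0.12 1.78 0.   1.25 1.39] -0.0002283757840794182
(0.531, 0.228, 0.178) [0.0016 0.0002 0.0116]
```

View pics/s2c.png

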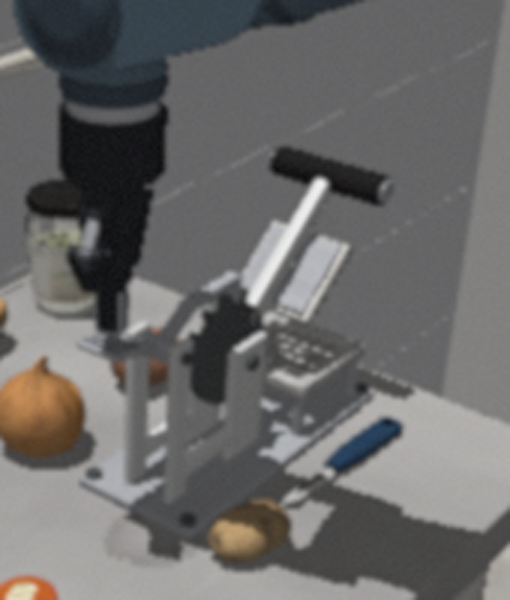

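The shut fingertips are right over the pad, at crop (112,320) with the pad at (110,345). I'll press down gently.

Request:
carry_out --pt "0.002 0 0.005 0 0 0 -1" --pt "0.002 0 0.01 0 0 0 -1" --pt "0.002 0 0.013 0 0 0 -1" --pt "0.002 -0.001 0.016 0 0 0 -1" --pt "0.002 -0.001 0.019 0 0 0 -1" --pt "0.002 -0.002 0.022 0 0 0 -1" --pt "0.002 -0.003 0.025 0 0 0 -1" --pt "0.002 -0.004 0.028 0 0 0 -1" --pt "0.002 -0.005 0.03 0 0 0 -1" --pt "0.002 -0.005 0.03 0 0 0 -1"

```text
time_s: 3.45
ee_pos: [0.529, 0.2329, 0.1591]
eef_rot: [-0.001, 0.981, 0.192, -0.002]
force: [0.7, -0.4, 1.4]
width: -0.0001
```

Request:
carry_out --pt "0.001 0 0.002 0 0 0 -1" --pt "0.001 0 0.004 0 0 0 -1" --pt "0.001 -0.001 0.006 0 0 0 -1" --pt "0.001 -0.001 0.007 0 0 0 -1" --pt "0.001 -0.001 0.007 0 0 0 -1"

```text
time_s: 3.95
ee_pos: [0.5292, 0.234, 0.1523]
eef_rot: [-0.001, 0.981, 0.192, -0.003]
force: [-2.5, -1.0, 4.9]
width: 0.0
```

Run:
```python
from h import *
s=snap('scene','s3'); cv2.imwrite('pics/s3c.png',cv2.resize(s['frame'][130:260,225:355,::-1],None,fx=4.5,fy=4.5,interpolation=cv2.INTER_CUBIC))
tool([])
```

```text
4.0 [0.5292 0.2341 0.1523] [[0.926, 0.377, -0.006], [0.377, -0.926, 0.0], [-0.006, -0.002, -1.0]] [-2.37 -0.37  5.75] [0.22 0.17 1.8  0.   1.18 1.4 ] -0.00015947028104858687
```

View pics/s3c.png

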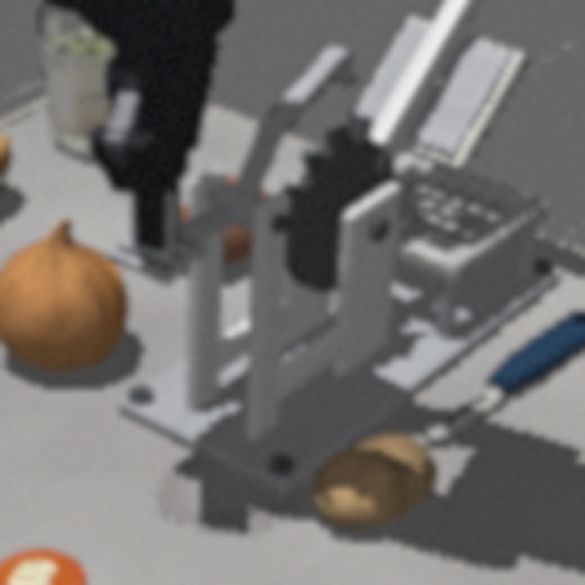

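The hook, at crop (345,60), is now clear of the teeth and the pad is tilted down. I'll press on to the stop.

Request:
carry_out --pt "0 0 0.002 0 0 0 -1" --pt "0 0 0.003 0 0 0 -1" --pt "0 0 0.003 0 0 0 -1"

```text
time_s: 4.3
ee_pos: [0.5294, 0.234, 0.1518]
eef_rot: [-0.0, 0.981, 0.192, -0.003]
force: [-7.2, -2.0, 15.8]
width: -0.0001
```

Request:
carry_out --pt "0 0 -0.04 0 0 0 -1" --pt "0 0 -0.08 0 0 0 -1" --pt "0 0 -0.125 0 0 0 -1" --pt "-0.016 0.042 -0.128 0 0 0 -1" --pt "-0.032 0.084 -0.128 0 0 0 -1" --pt "-0.048 0.126 -0.128 0 0 0 -1" --pt "-0.064 0.168 -0.128 0 0 0 -1" --pt "-0.08 0.21 -0.128 0 0 0 -1" --pt "-0.096 0.252 -0.128 0 0 0 -1" --pt "-0.11 0.291 -0.128 0 0 0 -1" --pt "-0.11 0.291 -0.128 0 0 0 -1" --pt "-0.11 0.291 -0.128 0 0 0 -1"

```text
time_s: 5.5
ee_pos: [0.538, -0.0774, 0.2792]
eef_rot: [-0.001, 0.981, 0.192, -0.004]
force: [-0.8, 0.0, 0.1]
width: 0.0
```

Run:
```python
from h import *
s=snap('scene','s4'); cv2.imwrite('pics/s4c.png',cv2.resize(s['frame'][60:240,235:395,::-1],None,fx=3.3,fy=3.3,interpolation=cv2.INTER_CUBIC))
# arc plan: chipper origin x coordinate of hinge in world y
ax=np.array([-0.0107,0.9999]); hinge=np.array([0.534,0.06])+ax*0.010
pts=[]
for th in [0.06,0.15,0.25,0.35,0.45,0.55,0.65,0.72]:
    a=0.72-th; w=hinge-ax*0.185*np.cos(a); pts.append((w[0],w[1],0.1+0.185*np.sin(a)+0.014))
tool(pts)
```

```text
5.55 [ 0.538  -0.0765  0.2793] [[0.926, 0.378, -0.007], [0.378, -0.926, -0.0], [-0.007, -0.003, -1.0]] [ 0.02 -0.58 -0.8 ] [-0.35 -0.04  1.78 -0.    1.41  0.84] -0.00011704405102609263
(np.float64(0.5354567896222491), np.float64(-0.07613494797072984), np.float64(0.22742661761508526)) [-0.0019 -0.0012  0.0519]
(np.float64(0.5355595429803338), np.float64(-0.08573710523697922), np.float64(0.21383192901578432)) [-0.0053  0.0078  0.0655]
(np.float64(0.5356578594264827), np.float64(-0.09492463930280423), np.float64(0.19778396279512767)) [-0.0086  0.0164  0.0816]
(np.float64(0.5357385419806272), np.float64(-0.10246431088122265), np.float64(0.18089885491351798)) [-0.0112  0.0234  0.0984]
(np.float64(0.5358007844893563), np.float64(-0.10828078606610697), np.float64(0.16334531578743378)) [-0.0133  0.0289  0.116 ]
(np.float64(0.5358439650460975), np.float64(-0.1123159485600809), np.float64(0.14529873457739428)) [-0.0146  0.0327  0.134 ]
(np.float64(0.5358676522050014), np.float64(-0.11452948035335203), np.float64(0.12693942675744357)) [-0.0153  0.0348  0.1524]
(np.float64(0.5358725000000001), np.float64(-0.11498249999999999), np.float64(0.114)) [-0.0154  0.0353  0.1653]
```

View pics/s4c.png

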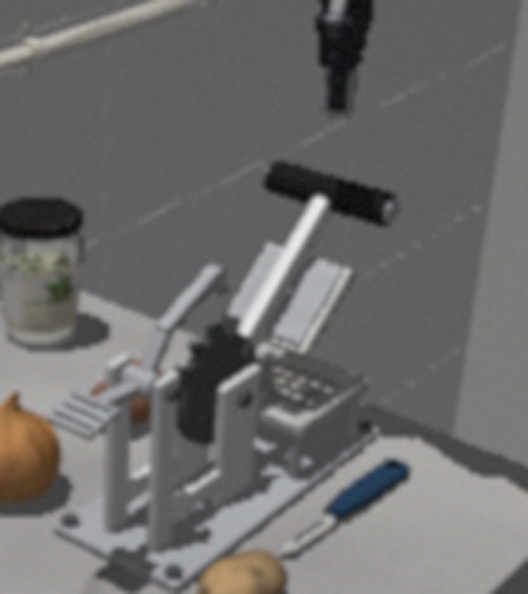

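The pawl has stayed pressed, with its hook up at crop (210,275). The fingers are above the bar at (340,105). I'll push down along the arc.

Request:
carry_out --pt "-0.002 -0.001 0.025 0 0 0 -1" --pt "-0.002 -0.001 0.045 0 0 0 -1" --pt "-0.002 -0.001 0.05 0 0 0 -1" --pt "-0.003 0.003 0.057 0 0 0 -1" --pt "-0.005 0.008 0.065 0 0 0 -1" --pt "-0.007 0.012 0.073 0 0 0 -1" --pt "-0.009 0.016 0.081 0 0 0 -1" --pt "-0.01 0.02 0.09 0 0 0 -1" --pt "-0.011 0.023 0.098 0 0 0 -1" --pt "-0.011 0.023 0.098 0 0 0 -1"

```text
time_s: 6.55
ee_pos: [0.537, -0.1024, 0.1829]
eef_rot: [0.001, 0.981, 0.193, -0.002]
force: [1.0, -1.3, 2.5]
width: -0.0002
```

Run:
```python
from h import *
s=snap('scene','s5'); cv2.imwrite('pics/s5c.png',cv2.resize(s['frame'][60:240,235:395,::-1],None,fx=3.3,fy=3.3,interpolation=cv2.INTER_CUBIC))
tool([(.536,-.108,.1633),(.536,-.1123,.145),(.536,-.1145,.127),(.536,-.115,.114)])
```

```text
6.6 [ 0.5369 -0.1019  0.1828] [[0.926, 0.379, -0.005], [0.379, -0.926, -0.002], [-0.005, 0.0, -1.0]] [ 0.6  -2.27  2.91] [-0.39  0.06  1.86 -0.    1.23  0.79] -0.00019747909865703152
(0.536, -0.108, 0.1633) [-0.003   0.0053  0.0196]
(0.536, -0.1123, 0.145) [-0.0046  0.0093  0.0379]
(0.536, -0.1145, 0.127) [-0.0053  0.0113  0.0559]
(0.536, -0.115, 0.114) [-0.0054  0.0118  0.0689]
```

View pics/s5c.png

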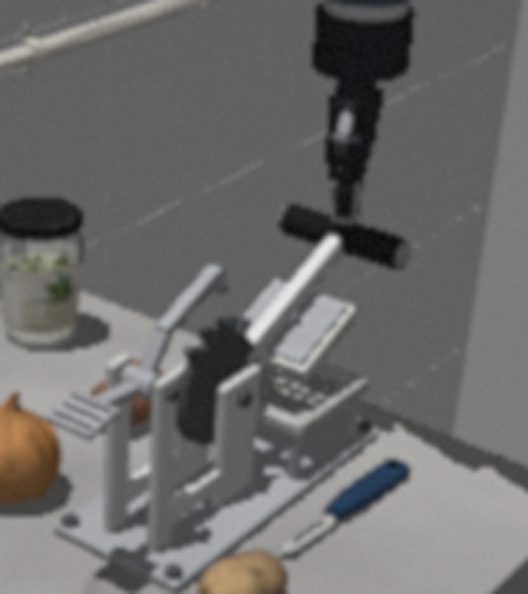

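The lever is following, with the bar at crop (345,235). The pawl hasn't moved.

Request:
carry_out --pt "-0.001 0.003 0.01 0 0 0 -1" --pt "-0.003 0.005 0.02 0 0 0 -1" --pt "-0.004 0.007 0.029 0 0 0 -1" --pt "-0.005 0.009 0.038 0 0 0 -1" --pt "-0.005 0.01 0.047 0 0 0 -1" --pt "-0.005 0.011 0.056 0 0 0 -1" --pt "-0.005 0.012 0.062 0 0 0 -1" --pt "-0.005 0.012 0.066 0 0 0 -1" --pt "-0.005 0.012 0.068 0 0 0 -1" --pt "-0.005 0.012 0.068 0 0 0 -1"

```text
time_s: 7.6
ee_pos: [0.5375, -0.1149, 0.1157]
eef_rot: [0.001, 0.981, 0.193, -0.001]
force: [1.8, -1.4, 3.9]
width: -0.0
```

Request:
carry_out --pt "0 0 0.003 0 0 0 -1" --pt "0 0 0.004 0 0 0 -1" --pt "0 0 0.004 0 0 0 -1"

```text
time_s: 7.9
ee_pos: [0.5378, -0.1149, 0.1137]
eef_rot: [0.001, 0.981, 0.194, -0.002]
force: [-4.7, -1.6, 13.1]
width: -0.0003
```

Request:
carry_out --pt "0 0 0.003 0 0 0 -1" --pt "0 0 0.003 0 0 0 -1"

```text
time_s: 8.1
ee_pos: [0.5378, -0.115, 0.1136]
eef_rot: [0.002, 0.981, 0.194, -0.002]
force: [-8.8, -0.4, 20.5]
width: -0.0001
```

At the stop: the force rose to 20 N and the tip stayed at 0.1136 m. I'll back off straight up.

Request:
carry_out --pt "0 0 -0.02 0 0 0 -1" --pt "0 0 -0.05 0 0 0 -1" --pt "0 0 -0.1 0 0 0 -1" --pt "0 0 -0.15 0 0 0 -1" --pt "-0.02 0.045 -0.16 0 0 0 -1" --pt "-0.04 0.09 -0.16 0 0 0 -1" --pt "-0.04 0.09 -0.16 0 0 0 -1" --pt "-0.04 0.09 -0.16 0 0 0 -1"

```text
time_s: 8.9
ee_pos: [0.5351, -0.2123, 0.2726]
eef_rot: [-0.0, 0.981, 0.194, -0.003]
force: [0.2, 0.1, -0.6]
width: 0.0001
```

Run:
```python
from h import *
s=snap('scene','s6'); cv2.imwrite('pics/s6c.png',cv2.resize(s['frame'][60:260,225:395,::-1],None,fx=3,fy=3,interpolation=cv2.INTER_CUBIC))
d=snap('top','t6'); cv2.imwrite('pics/t6c.png',cv2.resize(d['frame'][140:270,235:405,::-1],None,fx=4,fy=4,interpolation=cv2.INTER_CUBIC))
print([round(x,1) for x in proj(s,np.array([.536,-.115,.1]))])
tool([])
z=s['z_map']
for v in range(138,160,3): print(v,px(s,349,v).round(3))
```

```text
[np.float64(338.7), np.float64(152.0)]
9.0 [ 0.5354 -0.2112  0.2728] [[0.924, 0.382, -0.006], [0.382, -0.924, -0.002], [-0.006, -0.001, -1.0]] [-0.26 -0.04 -0.04] [-0.57  0.04  1.71 -0.01  1.4   0.61] -0.00017160749522920226
138 [ 0.896 -0.819 -0.217]
141 [ 0.891 -0.813 -0.228]
144 [ 0.89  -0.815 -0.244]
147 [ 0.89  -0.819 -0.261]
150 [ 0.892 -0.825 -0.279]
153 [ 0.502 -0.111  0.11 ]
156 [ 0.494 -0.099  0.108]
159 [ 0.491 -0.095  0.102]
```

View pics/s6c.png

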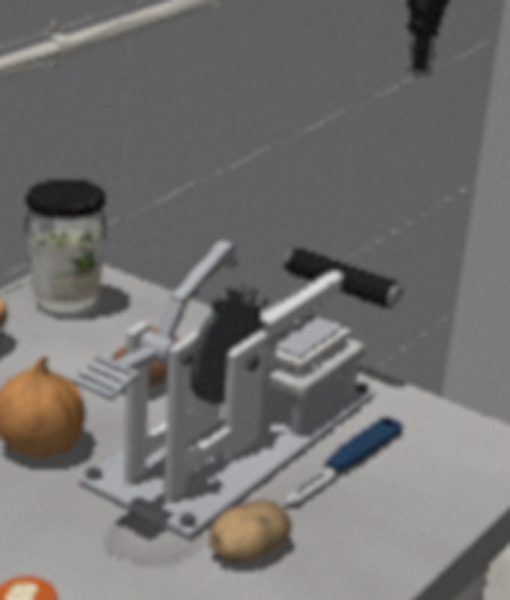

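View pics/t6c.png

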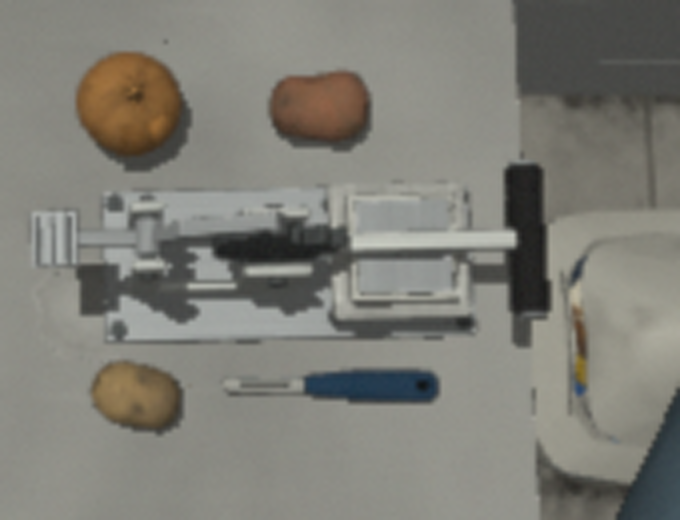

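The bar sits at crop (343,276), against a predicted (341,276) for the lever level. The pusher is on the frame, the hook is up at (225,255), and the other things haven't moved. I'll hand in.

Run:
```python
from station import bot
print(bot.sign_off())
```

```text
the job is handed in; nothing more can be done
None
```

The job is done and handed in at about 9 s of the 42 s allowed; the hand-in itself reported no verdict.

- **Pawl:** I pressed the pad down with the shut fingertips while the lever was still up. It stopped at a tip height of 0.152 m with about 16 N. The last pictures show the hook still well clear of the teeth.
- **Lever:** I pushed the crossbar down along its arc. It stopped at a tip height of 0.1136 m, against the 0.114 m expected, and did not move further as the force rose from 13 to 20 N. I then backed off straight up. In the last picture the bar is within about 1 camera pixel of where it should be with the lever level, and the white pusher is on the cutting frame.
- **Rest of the table:** The gripper is clear of everything and its force reading is near zero. The potatoes, onion and peeler look unmoved in the last pictures. I did not measure them, and the tub and spice jar were outside those crops, but the arm did not pass near either.

No checks failed or disagreed. I judged both joint angles from heights, forces and pictures, because the state gives no direct reading of them.

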